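Shut and latch the dry-goods dispenser

TASK

Close the frosted dry-goods dispenser so no damp gets in: push its open lid down until it is fully shut, and only then flip the steel latch lever on its front rim over past centre, towards the lid, so that it snaps into its latched position and stays there. Use the closed fingertips to push only: pick nothing up, do not raise the lid further, do not work the dispenser's push bar, and leave the cups, bowl and coasters where they stand.

Things in the scene. Friction and masses are not known exactly. Their poses are not given: they have to be found in the camera images.
- dispenser: Countertop push dispenser, a frosted plastic box fixed to the worktop, 170 (x) x 160 (y) mm, 160 mm high without its lid. Origin at the centre of its underside; +x from front to back, +y to the left seen from the front looking along +x, z up. The latch lever, chute and push bar are on its front (-x) side, the lid's hinge along its back (+x) top edge. It stands at a different place and yaw each time.
- lid (a joint): Angle of the lid about its hinge, rad: 0 fully shut (against a stop), grows as the front edge rises; at most 1.3; it starts 0.45 to 0.85 open. The lid is a flat plate 172 mm long from the hinge to its free front edge, 164 mm wide, 8 mm thick. Its hinge is stiff (0.2 N m of friction): it stays where it is left and takes about 1 to 4 N to push down.
- lid_edge (a point): Middle of the lid's free front edge, on its upper (outer) face. With the lid shut it is 168 mm above the worktop, at x = -87 mm in the dispenser's frame.
- lid_hinge (a point): Middle of the lid's hinge axis, which runs along the dispenser's y; 85 mm behind the dispenser's centre, 164 mm above the worktop, half-way through the lid's thickness.
- lever (a joint): Angle of the latch lever, rad: 0 unlatched, leaning 0.70 rad (40 degrees) from upright to the front, away from the lid; 0.70 is upright, the dead centre; 1.40 latched, leaning 40 degrees back over the lid. An over-centre spring holds it against either end stop; past dead centre it snaps over by itself. Starts at 0. At the ends the spring gives 0.21 N m (about 3 to 6 N to push near the tip), falling to nothing at dead centre.
- lever_tip (a point): Centre of the round cross bar (14 mm diameter, 38 mm long along the dispenser's y) at the free end of the latch lever, 66 mm from its pivot; the lever's flat arm below it is 34 mm wide and 6 mm thick. Unlatched it is 42 mm in front of and 51 mm above the pivot.
- lever_pivot (a point): The latch lever's pivot axis, along the dispenser's y: 100 mm in front of the dispenser's centre, 172 mm above the worktop (4 mm above the shut lid). Held between two steel cheeks 53 mm apart over their outsides that reach 8 mm above the pivot.
- push_bar (a joint): Travel of the spring-loaded grey push bar, m: 0 at rest, 0.015 fully pushed in (towards +x). A bar 80 mm wide and 35 mm high low on the dispenser's front, centred 75 mm above the worktop, its front face 114 mm in front of the dispenser's centre. Not to be worked.
- cup_large: Larger steel measuring cup, 72 mm across the rim, 45 mm high, flat handle 60 mm long along its +x. Loose; origin at the centre of its underside. To be left alone.
- cup_small: Smaller steel measuring cup, 48 mm across the rim, 32 mm high, flat handle 50 mm long along its +x. Loose; origin at the centre of its underside. To be left alone.
- bowl: Stoneware bowl, 136 mm across, 60 mm high. Loose; origin at the centre of its underside. To be left alone.
- coasters: Stack of four round bamboo coasters, joined as one piece, 94 mm across, 36 mm high. Loose; origin at the centre of its underside. To be left alone.

How it is judged:
On the way, in this order (a step that is already met when the one before it is completed fails the run):
1. the lid is pushed fully shut (value of joint lid below 0.04 rad and value of joint lever below 0.6 rad), for 0.2 s.
2. the latch lever has snapped over to its latched stop with the lid shut (value of joint lever above 1.32 rad and value of joint lid below 0.04 rad), for 0.2 s.
At the end, for the whole second after the job is handed in: The lid is shut (within 0.04 rad), the latch lever rests at its latched stop (above 1.32 rad), and the cups, bowl and coasters are within 20 mm of where they started (all of step 2 and distance of each of cup_large, cup_small, bowl, coasters from where it was at the start of the episode below 0.02 m); the robot touches nothing.
It fails at once if the lever is flipped over while the lid is still open (value of joint lever above 0.75 rad and value of joint lid above 0.1 rad).
It fails at once if the lid is lifted further open (value of joint lid above 0.97 rad).
It fails at once if the push bar is worked (value of joint push_bar above 0.006 m).
It fails at once if a cup, the bowl or the coasters are lifted, carried or pushed away (distance of any of cup_large, cup_small, bowl, coasters from where it was at the start of the episode above 0.02 m).
It also fails if it takes over 42 s, if anything falls off the work surface, if the arm or the gripper's body presses on something with over 40 N, if the wrist force passes 120 N, or if a joint passes its speed limit or range.

ROBOT

A 6-joint arm with a two-finger parallel gripper is mounted at the origin on the work surface. World frame = base frame: x ahead of the robot, y to its left, z up, the work surface at z = 0. Lengths are in m, angles in rad, forces in N, time in s.
With the tool pointing down it reaches from about 0.25 to 0.775 m from the base axis. Payload 4 kg.
Tool frame: the origin (TCP) lies midway between the tips of the shut fingers; the grasp point (between the pads) lies 19 mm behind it; y points along the fingers, x is the direction in which the jaws open and shut, and the axes are right-handed (so a half turn about y gives the same grasp; the last joint's range is limited). The gripper opens to 94 mm and grips with 3 to 60 N. Pads are 16 mm wide; open, the fingers measure 119 mm over their backs; the gripper's body (75 mm by 177 mm) begins 78 mm behind the grasp point.
Start: joints at [-1.323, 0.087, 1.371, -0, 1.684, -0.103], TCP at [0.189, -0.517, 0.206] pointing down, gripper open.
Joint ranges: [-3.1, 3.1], [-0.76, 2.03], [0.27, 2.55], [-1.08, 4.22], [0.17, 2.65], [-2.57, 2.57]. Speed limits (rad/s): [2.79, 2.79, 3.14, 3.14, 3.14, 3.14].

INTERFACE

Orientations are given as [roll, pitch, yaw] about the fixed x, y, z axes, in that order (R = Rz(yaw) Ry(pitch) Rx(roll)).
In Python, from bench import robot gives the robot as it stands.
- The arm moves only by the shell command python3 -m creep 'ROWS'. ROWS is JSON, a list of rows, each a list of 7 numbers: the shift along the tool's x, y, z in mm, then the turn, a rotation vector about the tool's x, y, z in degrees, then the closure in counts, from 0 (fully open) to 255 (shut). A call has 1 to 5 rows; each row is the pose to reach, as a shift and turn from the pose commanded when the call began, along the tool's axes at that moment; what a row does not reach only later rows make up. A row lasts 1/8 s, in which the tool goes at most 62.5 mm and 10.7 degrees, less where a joint would pass 70% of its speed; a pose out of reach is approached as far as the arm can. A call with a gripper value outside its range is refused whole. The fingers move at their own pace and stop on an object; the grip force is fixed at half the most. Time passes only in rows, so rows that repeat a pose let the fingers close. It gives the time, the measured TCP pose, the force and the opening at its end, in the units of the state.
- robot.get_obs(): the state, without advancing time (a new reading comes with each control period).
- robot.snapshot(name): name is "side" or "top" or "wrist"; returns a dict with "color" (400x640x3 uint8, blue, green, red), "fx", "fy", "cx", "cy" (pixels), "k1" (the pictures are not rectified: a ray, as slopes to the right and down, at radius r is drawn at 1 + k1 r^2 times it, then the intrinsics apply), "world_from_camera" (4x4, takes a point from camera to world coordinates); the wrist camera has in their place "mount" (4x4, takes a point from camera to tool coordinates, whose origin is the TCP and whose axes are the tool frame's). Camera axes: x right, y down, z forward; pixel columns grow to the right and rows downward; lengths in m; the calibration is good to about 2 mm. A picture is of the moment at which its call begins: read the wrist's pose just before it. There is no depth.
- robot.close_job(): hands the job in, once; it reports no verdict.
Trained networks look in the newest picture that a camera, given by its name, has taken for a name from the list of things; names that differ only in an ending like _2 or _b are one class to them, and where a whole thing is asked for, a point or a joint stands for the part that bears it (a point fixed in the world has none). Each returns a list of dicts, best first, with "p" (0 to 1); they miss things now and then, are a little off and sometimes report something else, mostly with a low value. They report only what shows in the picture. A call takes as long as a camera call.
- robot.spot_in(name, camera): "point" ([x, y, z] in m, in world coordinates, good to about 4 mm: the middle of the surface that is visible of it).
- robot.landmark_of(name, camera): "point" ([x, y, z] in m, in world coordinates, good to about 4 mm: a listed point, or the origin of a listed thing).
The state is a dict: "time": time; "joint_positions": joint angles; "qvel": joint speeds; "joint_torque": joint torques, N m; "tool_pos": TCP position; "ee_rot": TCP orientation; "wrist_force": force on the tool from outside, world axes, zero at the start; "wrist_torque": the same for the moment, N m; "width": finger opening in m.
Only numpy, scipy, OpenCV 4.12 (cv2) and the standard library are available. Lean on these libraries where they do the work, as an engineer would, in place of code of your own. Each camera call takes 0.05 s, during which the arm holds its last target.

## Working session

There is one attempt and no reset: what is moved stays moved. The work goes in short steps, Python scripts to look and compute and a shell command to move; the robot and the scene stay as the last step left them, time stands still between calls to the robot, and variables do not carry over. Pictures are saved under pics/ and viewed, and the job is handed in when it is done.

```bash
ls; mkdir -p pics; python3 - <<'E'
from bench import robot
import cv2
o=robot.get_obs(); print(o['time'],o['tool_pos'],o['ee_rot'],o['width'])
for c in ['top','side']:
    s=robot.snapshot(c); cv2.imwrite(f'pics/{c}0.png',s['color'])
    for n in ['dispenser','lid_edge','lid_hinge','lever_tip','lever_pivot','cup_large','cup_small','bowl','coasters']:
        print(c,n,[(d['p'],[round(v,3) for v in d['point']]) for d in robot.landmark_of(n,c)[:2]])
E
```

```text
pics
0.0 [ 0.18884205 -0.51596277  0.20432218] [-1.5706224   0.00219948 -1.22002462] 0.09401290798612721
top dispenser [(0.71, [0.618, -0.129, 0.002])]
top lid_edge [(0.67, [0.572, -0.115, 0.281])]
top lid_hinge [(0.61, [0.7, -0.148, 0.166])]
top lever_tip [(0.92, [0.476, -0.095, 0.225]), (0.38, [0.457, 0.025, 0.001])]
top lever_pivot []
top cup_large [(0.85, [0.455, 0.026, -0.001])]
top cup_small [(0.57, [0.433, -0.176, -0.0]), (0.34, [0.476, -0.095, 0.226])]
top bowl [(0.69, [0.692, 0.045, 0.001])]
top coasters [(0.71, [0.605, -0.318, 0.0])]
side dispenser [(0.57, [0.615, -0.132, -0.002])]
side lid_edge [(0.68, [0.688, 0.047, 0.002]), (0.66, [0.575, -0.12, 0.281])]
side lid_hinge [(0.89, [0.703, -0.145, 0.163])]
side lever_tip [(0.77, [0.477, -0.094, 0.226])]
side lever_pivot [(0.77, [0.517, -0.108, 0.172])]
side cup_large [(0.73, [0.453, 0.027, 0.003])]
side cup_small []
side bowl [(0.76, [0.689, 0.048, 0.002])]
side coasters []
```

View pics/top0.png

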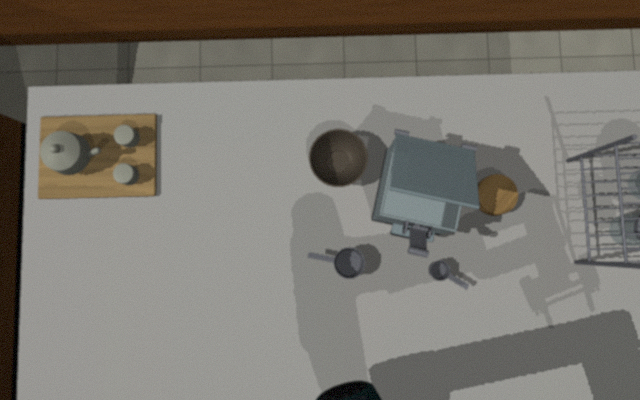

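View pics/side0.png

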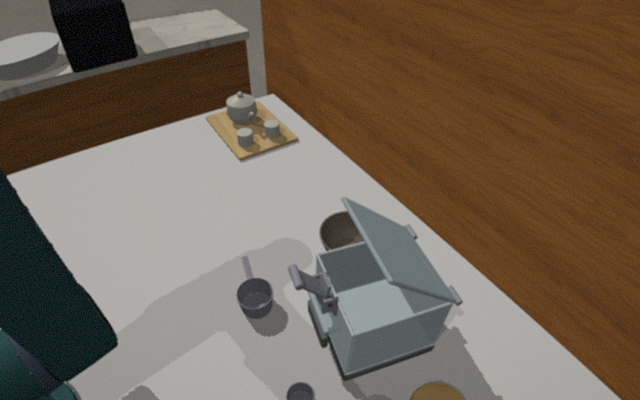

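```bash
cat > h.py <<'E'
from bench import robot
import numpy as np
from scipy.spatial.transform import Rotation as Rn
YAW=-0.22; u=np.array([np.cos(YAW),np.sin(YAW),0]); v=np.array([-u[1],u[0],0])
C=np.array([0.7015,-0.1465,0])-0.085*u
def W(x,y,z): return C+x*u+y*v+np.array([0,0,z])
def rel():
    o=robot.get_obs(); R=Rn.from_euler('xyz',o['ee_rot']).as_matrix()
    d=np.array(o['tool_pos'])-C
    print('t',round(o['time'],2),'disp-frame mm',np.round([d@u*1e3,d@v*1e3,d[2]*1e3],1),'F',np.round(o['wrist_force'],1),'w',round(o['width'],4))
    return o,R
def to(x,y,z):
    o,R=rel(); t=W(x,y,z)
    Rt=np.column_stack([-v,[0,0,-1],u])
    print('shift',np.round(R.T@(t-o['tool_pos'])*1e3,1),'turn',np.round(Rn.from_matrix(R.T@Rt).as_rotvec(degrees=True),1))
E
python3 -m creep '[[0,-60,0,0,7,0,255],[-10,-116,20,0,14,0,255],[-30,-116,75,0,20,0,255],[-55,-116,130,0,26,0,255],[-80,-116,185,0,33,0,255]]'
python3 -c "
from h import *
to(-.035,0,.32)"
```

```text
time: 1.62
tool_pos: [0.3363, -0.3766, 0.3217]
ee_rot: [-1.57, -0.001, -1.801]
wrist_force: [0.1, -0.5, 0.7]
width: 0.0475
t 1.62 disp-frame mm [-221.2 -304.2  321.7] F [ 0.1 -0.5  0.7] w 0.0475
shift [-306.1    1.7  183.2] turn [-0.  -0.6  0. ]
```

```bash
python3 -m creep '[[-50,0,30,0,0,0,255],[-100,0,60,0,0,0,255],[-150,0,90,0,0,0,255],[-200,0,120,0,0,0,255],[-250,0,150,0,0,0,255]]'
python3 -m creep '[[-28,0,17,0,0,0,255],[-54,0,32,0,0,0,255],[-54,0,32,0,0,0,255]]'
python3 - <<'E'
from h import *
import cv2
to(-.035,0,.28)
for c in ['top','side']:
    s=robot.snapshot(c); cv2.imwrite(f'pics/{c}1.png',s['color'])
    for n in ['lid_edge','lid_hinge','lever_tip','lever_pivot']:
        for d in robot.landmark_of(n,c)[:1]:
            p=np.array(d['point'])-C; print(c,n,d['p'],np.round([p@u*1e3,p@v*1e3,p[2]*1e3]))
E
```

```text
time: 2.25
tool_pos: [0.5384, -0.1661, 0.3217]
ee_rot: [-1.57, -0.0, -1.796]
wrist_force: [0.2, -0.5, -0.5]
width: 0.0006
time: 2.62
tool_pos: [0.5814, -0.1205, 0.3206]
ee_rot: [-1.572, 0.0, -1.793]
wrist_force: [-0.2, -1.2, -0.6]
width: 0.0005
t 2.62 disp-frame mm [-37.9  -0.9 320.6] F [-0.2 -1.2 -0.6] w 0.0005
shift [-0.9 40.6  2.9] turn [ 0.1 -0.1 -0. ]
top lid_edge 0.81 [-46.   1. 282.]
top lid_hinge 0.85 [ 82.   1. 170.]
side lid_edge 0.74 [-48.   0. 282.]
side lid_hinge 0.74 [ 89.  -1. 167.]
side lever_tip 0.63 [-146.    0.  222.]
side lever_pivot 0.74 [ 31. 188.   1.]
```

View pics/side1.png

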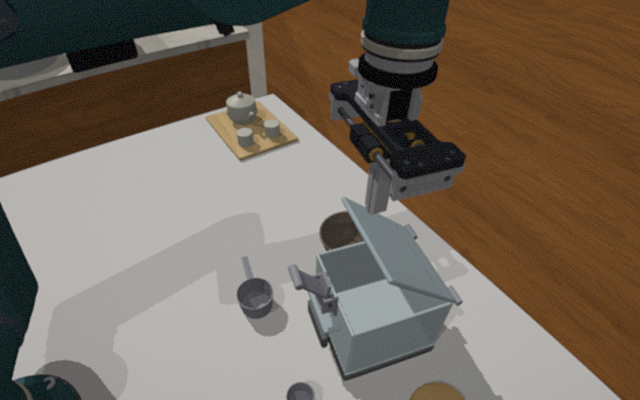

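Side view: the closed fingers (tip about 377,210) hang above the raised lid (edge near 348,200), very near its edge. I'll move back 20 mm before descending.

```bash
python3 -m creep '[[0,0,20,0,0,0,255],[0,20,20,0,0,0,255],[0,40,20,0,0,0,255],[0,55,20,0,0,0,255],[0,65,20,0,0,0,255]]'
python3 -m creep '[[0,10,0,0,0,0,255],[0,20,0,0,0,0,255],[0,30,0,0,0,0,255],[0,40,0,0,0,0,255],[0,50,0,0,0,0,255]]'
python3 -m creep '[[0,8,0,0,0,0,255],[0,16,0,0,0,0,255],[0,22,0,0,0,0,255],[0,28,0,0,0,0,255],[0,28,0,0,0,0,255]]'
python3 - <<'E'
from h import *
import cv2
rel()
for c in ['side']:
    s=robot.snapshot(c); cv2.imwrite(f'pics/{c}2.png',s['color'])
    for n in ['lid_edge','lever_tip','lever_pivot']:
        for d in robot.landmark_of(n,c)[:1]:
            p=np.array(d['point'])-C; print(c,n,d['p'],np.round([p@u*1e3,p@v*1e3,p[2]*1e3]))
E
```

```text
time: 3.75
tool_pos: [0.5999, -0.1267, 0.2558]
ee_rot: [-1.571, -0.0, -1.796]
wrist_force: [-0.2, 0.0, 1.3]
width: 0.0001
time: 4.38
tool_pos: [0.6, -0.1266, 0.2058]
ee_rot: [-1.571, -0.0, -1.796]
wrist_force: [-0.1, 1.0, 0.6]
width: 0.0006
time: 5.0
tool_pos: [0.5999, -0.1266, 0.1777]
ee_rot: [-1.572, 0.0, -1.796]
wrist_force: [0.5, 0.1, 0.3]
width: 0.0006
t 5.0 disp-frame mm [-18.5  -2.7 177.7] F [0.5 0.1 0.3] w 0.0006
side lid_edge 0.91 [-92.   2. 184.]
side lever_tip 0.92 [-148.    1.  223.]
```

View pics/side2.png

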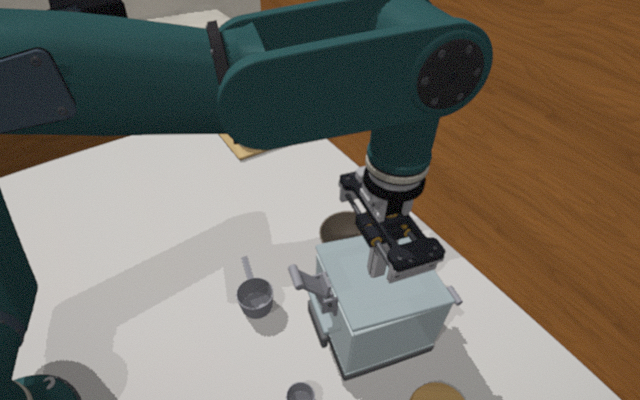

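The lid follows the fingers and is nearly shut (edge about 18 mm from its stop). I'll press on to the stop.

```bash
python3 -m creep '[[0,3,0,0,0,0,255],[0,6,0,0,0,0,255],[0,8,0,0,0,0,255],[0,9,0,0,0,0,255]]'
python3 -m creep '[[0,1,0,0,0,0,255],[0,2,0,0,0,0,255],[0,2,0,0,0,0,255]]'
```

```text
time: 5.7
tool_pos: [0.5999, -0.1266, 0.1692]
ee_rot: [-1.571, -0.0, -1.796]
wrist_force: [-0.9, -0.0, -0.1]
width: 0.0004
time: 6.08
tool_pos: [0.6, -0.1266, 0.1683]
ee_rot: [-1.57, -0.0, -1.796]
wrist_force: [-2.6, -0.0, 4.5]
width: 0.0004
```

```bash
python3 -m creep '[[0,1,0,0,0,0,255],[0,1,0,0,0,0,255],[0,1,0,0,0,0,255]]'
python3 -c "
from h import *
s=robot.snapshot('side')
for n in ['lid_edge','lever_tip']:
    for d in robot.landmark_of(n,'side')[:1]:
        p=np.array(d['point'])-C; print(n,d['p'],np.round([p@u*1e3,p@v*1e3,p[2]*1e3]))
"
```

```text
time: 6.45
tool_pos: [0.6, -0.1266, 0.1682]
ee_rot: [-1.569, -0.0, -1.796]
wrist_force: [-2.9, 0.7, 7.8]
width: 0.0003
lid_edge 0.96 [-90.   1. 170.]
lever_tip 0.89 [-148.   -1.  224.]
```

```bash
python3 -m creep '[[0,-50,0,0,0,0,255],[0,-110,0,0,0,0,255],[0,-115,-55,0,0,0,255],[0,-115,-115,0,0,0,255],[0,-115,-172,0,0,0,255]]'
python3 - <<'E'
from h import *
import cv2
to(-.19,0,.213)
s=robot.snapshot('top'); cv2.imwrite('pics/top3.png',s['color'])
s=robot.snapshot('side'); cv2.imwrite('pics/side3.png',s['color'])
for n in ['lid_edge','lever_tip','lever_pivot']:
    for d in robot.landmark_of(n,'side')[:1]:
        p=np.array(d['point'])-C; print(n,d['p'],np.round([p@u*1e3,p@v*1e3,p[2]*1e3]))
E
```

```text
time: 7.22
tool_pos: [0.4311, -0.0879, 0.2811]
ee_rot: [-1.57, -0.0, -1.796]
wrist_force: [-0.2, -0.8, 1.1]
width: 0.0005
t 7.22 disp-frame mm [-191.6   -1.8  281.1] F [-0.2 -0.8  1.1] w 0.0005
shift [-1.8 68.1  1.6] turn [-0.  -0.3  0. ]
lid_edge 0.93 [-89.   2. 167.]
lever_tip 0.94 [-149.   -1.  224.]
lever_pivot 0.95 [-107.   -1.  171.]
```

View pics/side3.png

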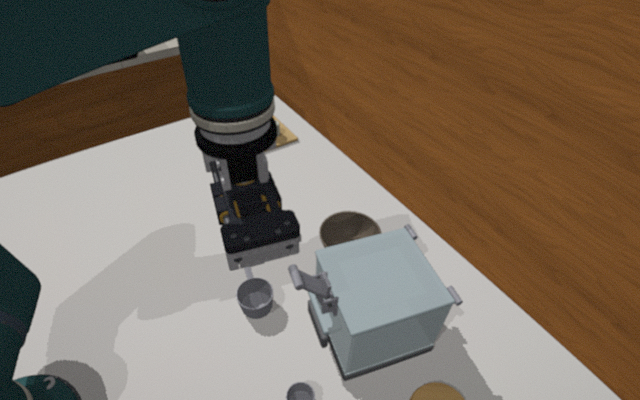

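Lid is shut (edge 167 mm high), lever still unlatched at (310,280). The gripper is in front of it; next I descend and push back.

```bash
python3 -m creep '[[0,30,0,0,0,0,255],[0,60,0,0,0,0,255],[0,68,0,0,0,0,255],[0,68,0,0,0,0,255]]'
python3 -m creep '[[0,0,10,0,0,0,255],[0,0,20,0,0,0,255],[0,0,28,0,0,0,255],[0,0,36,0,0,0,255]]'
python3 -c "
from h import *
to(-.1,0,.213)"
```

```text
time: 7.98
tool_pos: [0.4331, -0.0884, 0.2131]
ee_rot: [-1.572, 0.0, -1.796]
wrist_force: [-0.0, 0.0, 0.2]
width: 0.0002
time: 8.48
tool_pos: [0.4621, -0.0951, 0.2152]
ee_rot: [-1.585, -0.001, -1.796]
wrist_force: [-20.8, 4.2, 17.7]
width: 0.0006
t 8.47 disp-frame mm [-159.8   -2.1  215.2] F [-20.8   4.2  17.7] w 0.0006
shift [-2.4  1.4 59.8] turn [ 0.8 -0.3  0. ]
```

Pushing straight back jams by friction on the rising bar (force up 18 N). The finger should follow the bar's arc instead, rising as it goes.

```bash
python3 -m creep '[[0,-3,-2,0,0,0,255],[0,-5,0,0,0,0,255],[0,-7,3,0,0,0,255]]'
python3 -c "
from h import *
rel()
s=robot.snapshot('side')
for n in ['lid_edge','lever_tip']:
    for d in robot.landmark_of(n,'side')[:1]:
        p=np.array(d['point'])-C; print(n,d['p'],np.round([p@u*1e3,p@v*1e3,p[2]*1e3]))
"
```

```text
time: 8.85
tool_pos: [0.4692, -0.0967, 0.2207]
ee_rot: [-1.574, -0.0, -1.796]
wrist_force: [-5.8, 1.5, 3.4]
width: 0.0006
t 8.85 disp-frame mm [-152.6   -2.1  220.7] F [-5.8  1.5  3.4] w 0.0006
lid_edge 0.86 [-94.   3. 166.]
```

```bash
python3 -m creep '[[0,-3,6,0,0,0,255],[0,-6,12,0,0,0,255],[0,-8,19,0,0,0,255],[0,-9,26,0,0,0,255]]'
python3 -c "
from h import *
rel()"
```

```text
time: 9.5
tool_pos: [0.4967, -0.1029, 0.2294]
ee_rot: [-1.57, 0.0, -1.796]
wrist_force: [0.2, -0.2, 1.0]
width: 0.0005
t 9.5 disp-frame mm [-124.4   -2.2  229.4] F [ 0.2 -0.2  1. ] w 0.0005
```

```bash
python3 - <<'E'
from h import *
import cv2
for c in ['side','top']:
  s=robot.snapshot(c); cv2.imwrite(f'pics/{c}4.png',s['color'])
  for n in ['lid_edge','lever_tip']:
    for d in robot.landmark_of(n,c)[:1]:
        p=np.array(d['point'])-C; print(n,d['p'],np.round([p@u*1e3,p@v*1e3,p[2]*1e3]))
E
```

```text
lid_edge 0.85 [-93.   3. 169.]
lever_tip 0.71 [-108.   -1.  169.]
lid_edge 0.69 [-92.   3. 168.]
```

View pics/side4.png

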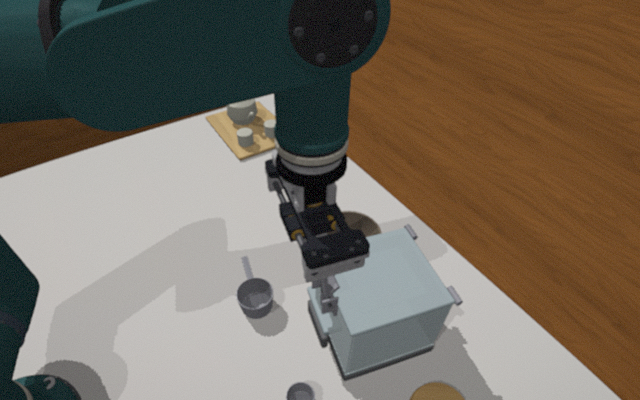

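The lever is about upright at (328,290); I'll push past centre.

```bash
python3 -m creep '[[0,0,7,0,0,0,255],[0,0,14,0,0,0,255],[0,0,20,0,0,0,255],[0,0,24,0,0,0,255],[0,0,24,0,0,0,255]]'
python3 - <<'E'
from h import *
import cv2
rel()
for c in ['side']:
  s=robot.snapshot(c); cv2.imwrite(f'pics/{c}5.png',s['color'])
  for n in ['lid_edge','lever_tip']:
    for d in robot.landmark_of(n,c)[:1]:
        p=np.array(d['point'])-C; print(n,d['p'],np.round([p@u*1e3,p@v*1e3,p[2]*1e3]))
E
```

```text
time: 10.42
tool_pos: [0.5194, -0.1081, 0.2293]
ee_rot: [-1.571, -0.0, -1.796]
wrist_force: [0.0, 0.2, -0.2]
width: 0.0008
t 10.43 disp-frame mm [-101.1   -2.3  229.3] F [ 0.   0.2 -0.2] w 0.0008
lid_edge 0.76 [-90.   3. 169.]
lever_tip 0.84 [-63.  -4. 223.]
```

View pics/side5.png

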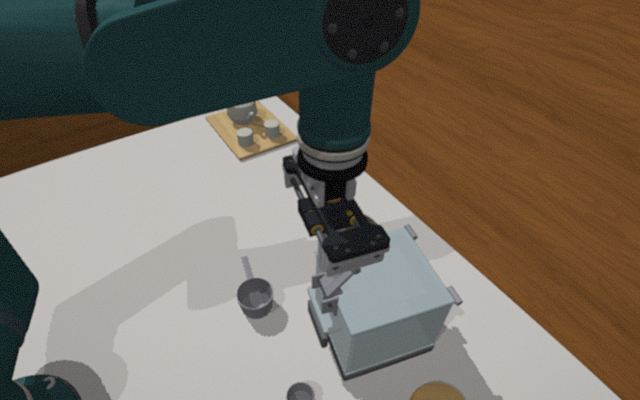

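Snapped over: the lever leans back over the lid (tip near 355,278; −63 mm, 223 mm high = latched). I'll back off forward and up, then check.

```bash
python3 -m creep '[[0,0,-30,0,0,0,255],[0,0,-70,0,0,0,255],[0,-40,-90,0,0,0,255],[0,-90,-110,0,0,0,255],[0,-90,-110,0,0,0,255]]'
python3 - <<'E'
from h import *
import cv2
rel()
for c in ['side','top']:
  s=robot.snapshot(c); cv2.imwrite(f'pics/{c}6.png',s['color'])
  for n in ['lid_edge','lever_tip']:
    for d in robot.landmark_of(n,c)[:1]:
        p=np.array(d['point'])-C; print(c,n,d['p'],np.round([p@u*1e3,p@v*1e3,p[2]*1e3]))
  for n in ['cup_large','cup_small','bowl','coasters']:
    for d in robot.landmark_of(n,c)[:1]: print(c,n,d['p'],np.round(d['point'],3))
E
```

```text
time: 11.2
tool_pos: [0.4124, -0.0837, 0.325]
ee_rot: [-1.56, -0.001, -1.796]
wrist_force: [1.0, 0.6, -1.2]
width: 0.0005
t 11.2 disp-frame mm [-210.9   -1.8  325. ] F [ 1.   0.6 -1.2] w 0.0005
side lid_edge 0.82 [-91.  -1. 168.]
side lever_tip 0.67 [-60.  -4. 222.]
side cup_large 0.88 [0.456 0.029 0.002]
side bowl 0.9 [ 0.692  0.047 -0.   ]
top lid_edge 0.86 [-90.   3. 171.]
top lever_tip 0.85 [-63.  -2. 228.]
top cup_small 0.75 [ 0.429 -0.177 -0.002]
top bowl 0.86 [0.69  0.044 0.002]
top coasters 0.56 [ 0.605 -0.319  0.002]
```

View pics/side6.png

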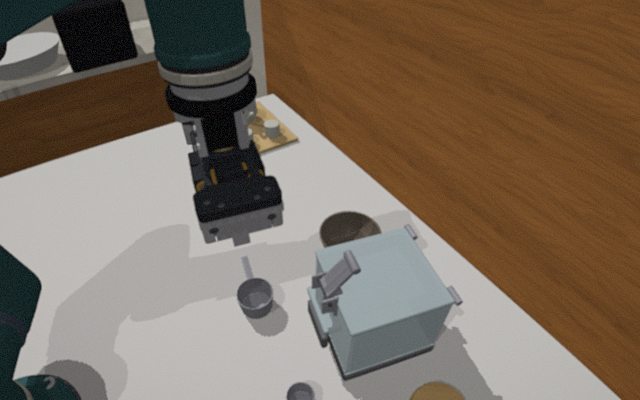

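The lid is flat and shut, and the lever leans back over it (bar at about 350,265). The arm is clear and the other things haven't moved.

```bash
python3 -c "
from bench import robot
print(robot.close_job())"
```

```text
the job is handed in; nothing more can be done
None
```

The dispenser is shut and latched, and the job was handed in after about 11 s. I pressed the lid down with the closed fingertips until it met its stop. Then I pushed the latch lever back past centre, and it snapped over.

- **Jam on the first push:** pushing the lever straight back jammed by friction, with about 21 N back and 18 N up at the wrist. I eased off and followed the bar's arc, and it went over with little force. The lid stayed shut throughout.
- **Lid:** its front edge measured 168–171 mm above the worktop, against 168 mm when shut.
- **Lever:** its tip measured about 60–63 mm in front of the dispenser's centre and 222–228 mm high, against 58 mm and 223 mm expected when latched. The 2–5 mm differences are about the measuring error.
- **Cups, bowl and coasters:** each was found within about 5 mm of where it started. The top camera missed the large cup, and the side camera missed the small cup and the coasters, so each of those was checked from one camera only.
- **Arm and push bar:** the arm ended clear of everything, with wrist force near zero. I did not measure the push bar; the fingertips never went low enough in front of the dispenser to touch it.

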